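Put the plug gauge away in its latched case

ROBOT

A 7-joint arm with a two-finger parallel gripper is mounted at the origin on a cart in front of the work surface, level with it; the furniture and walls round the work are solid. World frame = base frame: x ahead of the robot, y to its left, z up, the work surface at z = 0. Lengths are in m, angles in rad, forces in N, time in s.
With the tool pointing down it reaches from about 0.4 to 0.85 m from the base axis. Payload 10.4 kg.
Tool frame: the origin (TCP) lies midway between the tips of the shut fingers; the grasp point (between the pads) lies 19 mm behind it; z points along the fingers, y is the line along which they close (so a half turn about z gives the same grasp; the last joint's range is limited). The gripper opens to 87 mm and grips with 3 to 60 N. Pads are 19 mm wide; open, the fingers measure 117 mm over their backs; the gripper's body (75 mm by 190 mm) begins 51 mm behind the grasp point.
Start: joints at [1.293, 0.332, -0.065, 1.46, 0.022, 1.35, -0.088], TCP at [0.158, -0.605, 0.186] pointing down, gripper open.
Joint ranges: [-2.6, 2.6], [-0.5, 2.12], [-1.47, 1.34], [0.16, 2.42], [-1.27, 4.41], [0.06, 2.06], [-2.6, 2.6]. Speed limits (rad/s): [2.22, 2.22, 2.79, 2.79, 3.14, 3.14, 3.14].

INTERFACE

Orientations are given as a unit quaternion [x, y, z, w].
In Python, from bench import r gives the robot as it stands.
- The arm moves only by the tool arm_command, never from a script. Its argument "moves" is one flat list of numbers, 4 for each row, row after row: the shift along the tool's x, y, z in cm, then the turn about the tool's z in degrees. A call has 1 to 12 rows; each row shifts and turns the commanded pose from where the row before left it, along the tool's axes as they then stand; what a row does not reach is not made up. A row lasts 1/12 s, in which the tool goes at most 41.7 mm and 7.16 degrees, less where a joint would pass 70% of its speed; a pose out of reach is approached as far as the arm can. A call with a gripper value outside its range is refused whole. "fingers" is the opening in per cent of the stroke, from 0 (shut) to 100 (fully open), set as the call begins (left out, the last holds). The fingers move at their own pace and stop on an object; "squeeze" is the grip in N (left out, the last holds). Time passes only in rows, so rows that do not move let the fingers close. It gives the time, the measured TCP pose, the force, the opening and the grip force at its end, in the units of the state.
- r.read_state(): the state, without advancing time (a new reading comes with each control period).
- r.camera(name): name is "scene" or "top" or "wrist"; returns the picture (400x640x3 uint8, red, green, blue); there is no depth.
- r.camera_info(name): a dict with "fx", "fy", "cx", "cy" (pixels), "k1" (the pictures are not rectified: a ray, as slopes to the right and down, at radius r is drawn at 1 + k1 r^2 times it, then the intrinsics apply), "origin" and "attitude" of the camera in the world. Camera axes: x right, y up, looking along -z (the intrinsics and any distortion apply to the point x, -y, -z); pixel columns grow to the right and rows downward; lengths in m; the calibration is good to about 2 mm. A picture is of the moment at which its call begins: read the wrist's pose just before it. camera_info takes no time and is no camera call; for the wrist camera it gives the pose at the moment of the call.
- r.close_job(): hands the job in; it is judged then, once.
The state is a dict: "time": time; "joint_positions": joint angles; "joint_vel": joint speeds; "joint_torque": joint torques, N m; "ee_pos": TCP position; "eef_rot": TCP orientation; "ft_force": force on the tool from outside, world axes, zero at the start; "torque": the same for the moment, N m; "width": finger opening in m; "grip_force": force on a finger pad.
Only numpy, scipy, OpenCV 4.12 (cv2) and the standard library are available. Lean on these libraries where they do the work, as an engineer would, in place of code of your own. Each camera call takes 0.05 s, during which the arm holds its last target. There are 200 camera calls.

TASK

Put the plug gauge away: press the red thumb button on the front of the gauge case so that the sprung lid pops open, lay the gauge fully down in its fitted pocket in the foam (long plug towards the hinge, the only way it fits) and let go of it, then close the lid and press it until it snaps shut and stays shut. Go gently: feel for the pocket, which is not always exactly in the middle of the case, force neither gauge, button nor lid, and leave the other things on the bench where they are.

Things in the scene. Friction and masses are not known exactly. Their poses are not given: they have to be found in the camera images.
- case: gauge case: grey base 140 x 110 mm, rim 35 mm above the bench, blue lid 18 mm high (53 mm shut). Stands firm. Origin: centre of the base's underside; x from the front (latch) to the rear (hinge), z up. In front sits a latch housing, 60 mm wide, 30 mm high, out to x = -135 mm. A black sprung hook, its top 61 mm above the bench, stands at x = -85 to -72 mm, just before the shut lid
- seat (a point): middle of the floor of the pocket's handle part (62 x 23 mm, 22 mm above the bench) for an insert in the middle of its play; the real pocket is up to 8 mm from it along the case's x, and the seated gauge's origin lies on the real one. Finger notches, as deep as the pocket and 40 mm long in x about this middle, reach 40 mm to either side
- button (a point): the middle of the red button's top (26 mm in x by 40 mm across), 42.5 mm above the bench; moves with it. It slides straight down and tips a rocker: it pushes back with about 2 N at first and 3 to 4 N where the hook lets go of the lid, some 5.5 to 6.5 mm down, 5 N at the stop, 11.5 mm down; pressed further the force soars
- latch (a joint): turn of the latch rocker, rad: 0 at rest, 0.028 per mm of the button's way, lets go of the lid at about 0.16, stop at 0.32; springs back by itself. The closing lid pushes it aside, and it drops back to 0 as the lid snaps in
- lid (a joint): lid angle, rad: 0 shut, 1.6 fully open (just past upright). A damped spring throws it open when unlatched: about 2 N on lid_press hold it nearly shut. From 0.1 rad down its lip pushes the hook aside, 5 to 9 N on lid_press, then it snaps in near 0.015 and the force drops; a lid resting near 0.03 is only half caught: press on. A soft stop stands 2.5 mm below shut
- lid_hinge (a point): point on the lid's hinge axis (case y), middle of the rear rim, 35 mm above the bench; the lid reaches 140 mm from it
- lid_press (a point): point on the lid's outer face, on its middle line, 118 mm from the hinge axis (22 mm from the front edge); moves with the lid. Its z axis points out of the outer face; push here to shut the lid
- gauge: go/no-go plug gauge, 108 mm long, 120 g: aluminium handle, octagonal, 20 mm across flats, 60 mm long, its end edges rounded 1.5 mm; steel plugs 11 mm in diameter, the long one (30 mm) at +x, the short one (18 mm, with a red ring) at -x. Origin: underside of the handle, in its middle; x along the gauge to the long plug, z up. Seated, its x is the case's x and 9 mm of the handle stand out of the foam
- pipe_piece: bystander: piece of grey pipe, 130 x 25 mm, lying
- marker: bystander: white and blue marker, 132 x 16 mm, lying
- spanner: bystander: combination spanner, 188 mm, lying flat
- spring_clamp: bystander: orange spring clamp, 114 x 71 x 26 mm, lying
- foam_top (a point): the middle of the case at the height of the top of the black foam insert (yellow in its cut-outs), 33 mm above the bench. The insert has play: it may lie up to 8 mm off the middle either way along the case's x, none across, and takes about 10 N to shift. Its pocket for the gauge runs along x, 11 mm deep, 1 mm clear of the gauge at each end, 1.5 mm at each side
Not all that is in view belongs to the job. Leave any turquoise look-alike of the gauge alone.

How it is judged:
On the way, in this order (a step that is already met when the one before it is completed fails the run):
1. the thumb button has let the lid pop open (value of joint lid above 1.3 rad), for 0.2 s.
2. the gauge lies fully down in its pocket, let go, the lid still open (value of joint lid above 1 rad and z of gauge in the frame of case between 0.019 and 0.0245 m and horizontal distance between gauge and seat below 0.011 m and angle between the x axis of gauge and the x axis of case, either way round below 0.09 rad and contact force between the fingers and gauge below 0.05 N), for 0.2 s.
At the end, for the whole second after the job is handed in: the lid is shut and held by its latch (lid angle under 0.02 rad) and the gauge lies at rest in its pocket: its underside within 2.5 mm of the pocket floor's height, its origin within 11 mm of site seat, in line with the case to 0.09 rad (value of joint lid below 0.02 rad and z of gauge in the frame of case between 0.019 and 0.0245 m and horizontal distance between gauge and seat below 0.011 m and angle between the x axis of gauge and the x axis of case, either way round below 0.09 rad and linear speed of gauge below 0.02 m/s); the robot touches nothing.
It fails at once if the case, its button or its lid pushed with more than 25 N (contact force between any of the fingers, the arm and case above 25 N).
It fails at once if the gauge, a measuring tool, forced against the case or its insert with more than 20 N (contact force between gauge and case above 20 N).
It fails at once if another thing on the bench moved by more than 30 mm (distance of any of pipe_piece, marker, spanner, spring_clamp from where it was at the start of the episode above 0.03 m).
It also fails if it takes over 69 s, if anything falls off the work surface, if the arm or the gripper's body presses on something with over 40 N, if the wrist force passes 120 N, or if a joint passes its speed limit or range.

## Working session

There is one attempt and no reset: what is moved stays moved. The work goes in short steps, Python scripts to look and compute and a tool call to move; the robot and the scene stay as the last step left them, time stands still between calls to the robot, and variables do not carry over. Pictures are saved under pics/ and viewed, at most 10 in all, crops included, and the job is handed in when it is done.

Besides the shell and the picture viewer there is one more tool, called after ">>>" by a JSON object that holds its "method" and its "body". arm_command: Moves the arm, as the interface text tells. Its arguments: {"type":"object","properties":{"moves":{"type":"array"},"fingers":{"type":"number"},"squeeze":{"type":"number"}},"required":["moves"]}

```bash
ls; mkdir -p pics; cat > h.py <<'E'
import numpy as np, cv2
from scipy.spatial.transform import Rotation as R
from bench import r
def save(name,fn):
    i=r.camera_info(name); im=r.camera(name); cv2.imwrite('pics/'+fn,im[:,:,::-1]); return im,i
def rot(i):
    a=np.array(i["attitude"]); return a if a.shape==(3,3) else R.from_quat(a).as_matrix()
def px2w(i,u,v,z):
    k=np.array([[i['fx'],0,i['cx']],[0,i['fy'],i['cy']],[0,0,1.]])
    d=np.array([(u-i['cx'])/i['fx'],(v-i['cy'])/i['fy']]); s=d.copy()
    for _ in range(20): s=d/(1+i['k1']*(s@s))
    w=rot(i)@np.array([s[0],-s[1],-1]); o=np.array(i['origin']); return o+w*(z-o[2])/w[2]
def w2px(i,p):
    c=rot(i).T@(np.array(p)-i['origin']); s=np.array([c[0],-c[1]])/-c[2]; s=s*(1+i['k1']*(s@s))
    return np.array([i['fx']*s[0]+i['cx'],i['fy']*s[1]+i['cy']])
E
python3 - <<'E'
from h import *
for n in("top","scene"):
    im,i=save(n,n+'0.png'); print(i)
s=r.read_state(); print(s['ee_pos'],s['eef_rot'],s['time'],s['width'])
E
```

```text
pics
{'fx': 447.54086459760845, 'fy': 447.54086459760845, 'cx': 314.5525769726454, 'cy': 201.99789729009717, 'k1': 0.015699217414671816, 'origin': array([ 0.30543309, -0.01066509,  1.13588238]), 'attitude': array([-0.06441385,  0.05749288,  0.70778561, -0.70113119])}
{'fx': 459.6265662142613, 'fy': 459.6265662142613, 'cx': 317.87855756810194, 'cy': 203.44231139521193, 'k1': -0.1358479050633688, 'origin': array([-0.31222065,  0.59107034,  0.58055691]), 'attitude': array([-0.24002332,  0.46761061,  0.76468375, -0.37281079])}
[ 0.15743621 -0.60445402  0.18483656] [ 9.91892317e-01  1.27079681e-01 -1.17532721e-04 -6.10794461e-04] 0.1 0.08702342052872306
```

View pics/top0.png

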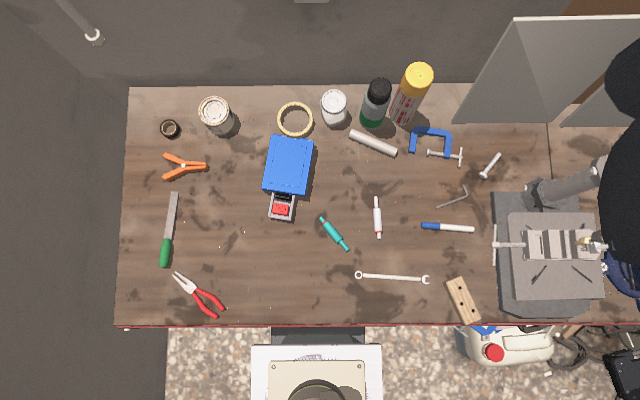

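View pics/scene0.png

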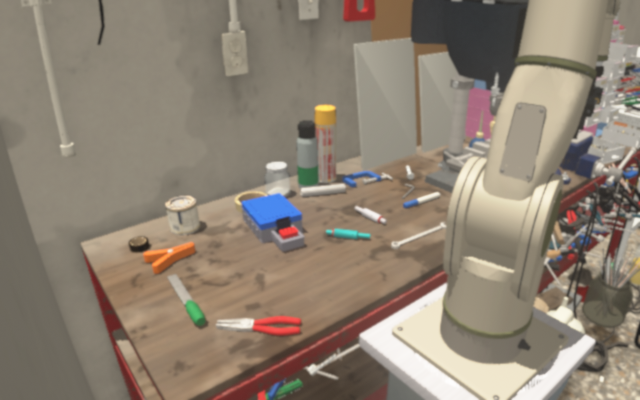

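```bash
python3 - <<'E'
from h import *
im=cv2.imread('pics/top0.png'); i=r.camera_info('top')
a=cv2.resize(im[125:255,250:410],None,fx=5,fy=5,interpolation=cv2.INTER_CUBIC)[:600]
cv2.imwrite('pics/crop.png',a)
for u,v,z in[(378,217,.01),(288,165,.053),(281,209,.0425),(334,233,.01)]: print(px2w(i,u,v,z))
E
```

```text
[ 0.46153058 -0.16091232  0.01      ]
[0.58861407 0.06456862 0.053     ]
[0.47939201 0.08245314 0.0425    ]
[ 0.42192128 -0.04881487  0.01      ]
```

View pics/crop.png

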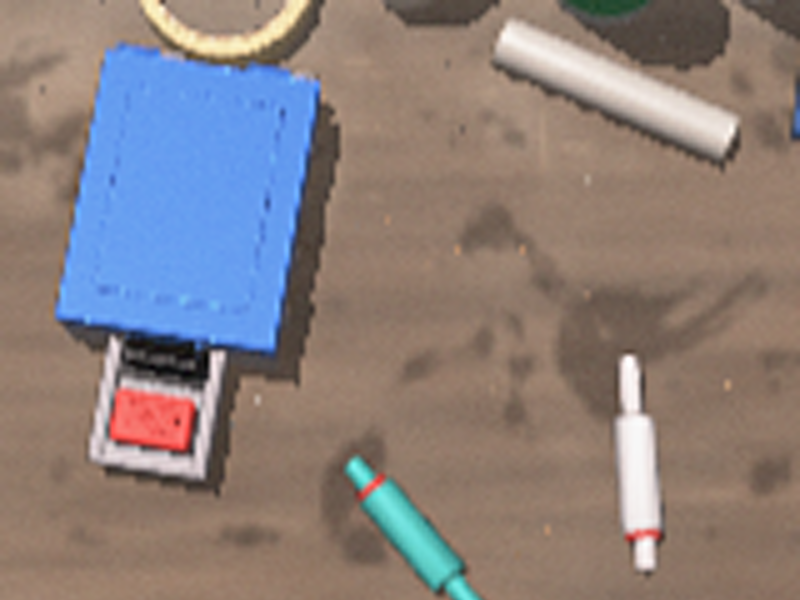

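```bash
python3 - <<'E'
from h import *
i=r.camera_info('top'); f=lambda x,y,z: px2w(i,250+(x+.5)/5-.5,125+(y+.5)/5-.5,z)
a,b=f(629,355,.01),f(646,572,.01); d=a-b; y=np.arctan2(d[1],d[0])
print('gauge',np.linalg.norm(d),np.degrees(y),'origin',b+d/np.linalg.norm(d)*.048)
c=[f(*p,.053) for p in[(112,45),(320,80),(277,353),(60,318)]]
print([np.linalg.norm(c[k]-c[k-1]) for k in range(4)],c)
m=sum(c)/4; x=(c[0]+c[1]-c[2]-c[3])[:2]; yc=np.arctan2(x[1],x[0]); ux=np.array([np.cos(yc),np.sin(yc)])
print('case',m,np.degrees(yc)); bt=f(153,420,.0425); print('button',bt,'in case x,y',(bt-m)[:2]@ux,(bt-m)[:2]@[-ux[1],ux[0]])
print('white jar top',px2w(i,333,97,.09),'bottle',px2w(i,376,85,.2),px2w(i,376,125,0),'can',px2w(i,215,105,.1))
print(w2px(i,[*(m[:2]-.1*ux),.0425]))
E
```

```text
gauge 0.11114056340206244 2.566316758618389 origin [ 0.45369646 -0.15892322  0.01      ]
[np.float64(0.14257243942778747), np.float64(0.10669751452811226), np.float64(0.14134153242064848), np.float64(0.10884782696013943)] [array([0.67069371, 0.1051037 , 0.053     ]), array([6.51098884e-01, 2.20899876e-04, 5.30000000e-02]), array([0.51153199, 0.02254823, 0.053     ]), array([0.53027137, 0.12977083, 0.053     ])]
case [0.59089899 0.06441092 0.053     ] -9.52793220498296
button [0.48041479 0.08443918 0.0425    ] in case x,y -0.11227531776717484 0.00146370500374512
white jar top [ 0.75061581 -0.04898593  0.09      ] bottle [ 0.73059406 -0.14068371  0.2       ] [ 0.70896018 -0.16496177  0.        ] can [0.72925796 0.2400014  0.1       ]
[281.62291545 203.86124675]
```

>>> {"method": "arm_command", "body": {"moves": [0, 0, -2, 0, 2, -3, -1, 0, 2, -3, -1, 0, 2, -3, -1, 0, 2, -3, -1, 0, 2, -3, -1, 0, 2, -3, -1, 0, 2, -3, -1, 0, 2, -3, 0, 0, 2, -3, 0, 0, 0, 0, 0, 0], "fingers": 0}}

```text
time: 1.02
ee_pos: [0.2664, -0.2928, 0.2762]
eef_rot: [0.991, 0.131, 0.0, 0.0]
ft_force: [1.0, -0.6, -0.2]
width: 0.0215
grip_force: 0.0
```

```bash
cat >> h.py <<'E'
def go(p,yaw):
    """remaining tool-frame shift (cm) if done before turning, and turn (deg)"""
    s=r.read_state(); M=R.from_quat(s['eef_rot']).as_matrix(); d=M.T@(np.array(p)-s['ee_pos'])*100
    cur=np.degrees(np.arctan2(M[1,0],M[0,0])); t=(cur-yaw+180)%360-180
    print('t',round(s['time'],2),'pos',np.round(s['ee_pos'],4),'yaw',round(cur,1),'q',np.round(s['joint_positions'],2),'F',np.round(s['ft_force'],1),'w',round(s['width'],3))
    print('shift cm',np.round(d,2),'turn',round(t,1))
CASE=np.array([.5909,.0644]); YAW=-9.5
def cw(x,y,z):
    a=np.radians(YAW); return np.array([CASE[0]+np.cos(a)*x-np.sin(a)*y,CASE[1]+np.sin(a)*x+np.cos(a)*y,z])
E
python3 -c "
from h import *
go(cw(-.112,0,.2),YAW)"
```

```text
t 1.02 pos [ 0.2664 -0.2928  0.2762] yaw 15.0 q [ 1.08 -0.21 -0.3   1.84 -0.06  1.5  -0.52] F [ 1.  -0.6 -0.2] w 0.021
shift cm [ 30.4  -30.75   7.6 ] turn 24.5
```

>>> {"method": "arm_command", "body": {"moves": [2.77, -2.8, 0.5, 0, 2.77, -2.8, 0.5, 0, 2.77, -2.8, 0.5, 0, 2.77, -2.8, 0.5, 0, 2.77, -2.8, 0.5, 0, 2.77, -2.8, 0.5, 0, 2.77, -2.8, 0.5, 0, 2.77, -2.8, 0.5, 0, 2.77, -2.8, 0.5, 0, 2.77, -2.8, 0.5, 0, 2.77, -2.8, 0.5, 0, 0, 0, 0, 7]}}

```text
time: 2.02
ee_pos: [0.4818, 0.0834, 0.2188]
eef_rot: [0.997, 0.071, -0.001, -0.003]
ft_force: [-0.6, -0.0, 0.2]
width: 0.0003
grip_force: 0.0
```

>>> {"method": "arm_command", "body": {"moves": [0, 0, 0.7, 7, 0, 0, 0.7, 7, 0, 0, 0.7, 3.5, 0, 0, 0, 0, 0, 0, 0, 0]}}

```text
time: 2.43
ee_pos: [0.4806, 0.0766, 0.1993]
eef_rot: [0.996, -0.085, -0.0, 0.0]
ft_force: [-0.5, 0.2, 0.1]
width: 0.0006
grip_force: 0.0
```

```bash
python3 -c "
from h import *
go(cw(-.112,0,.05),YAW)
im,i=save('wrist','w1.png'); print(i['origin'],rot(i)[:,2]); print(w2px(i,cw(-.112,0,.0425)))"
```

```text
t 2.43 pos [0.4806 0.0766 0.1993] yaw -9.8 q [ 0.68  0.1  -0.97  1.75  0.08  1.34 -2.05] F [-0.5  0.2  0.1] w 0.001
shift cm [-0.11 -0.62 14.93] turn -0.3
[0.55949977 0.06244878 0.39800014] [ 0.28202333 -0.0474391   0.95823399]
[318.43879142 178.52798821]
```

View pics/w1.png

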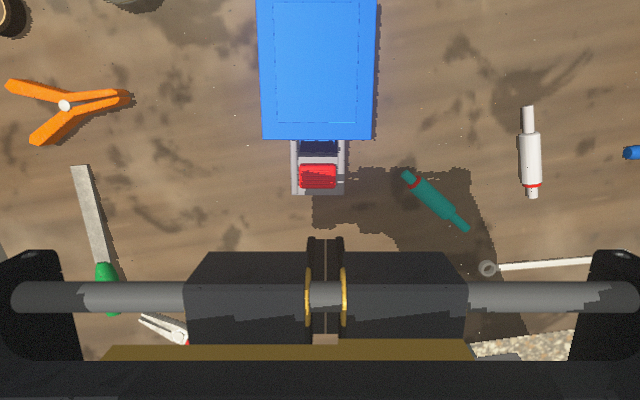

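>>> {"method": "arm_command", "body": {"moves": [0, -0.6, 3.5, 0, 0, 0, 3.5, 0, 0, 0, 3.5, 0, 0, 0, 3, 0, 0, 0, 1, 0, 0, 0, 0.3, 0, 0, 0, 0.2, 0, 0, 0, 0, 0]}}

```text
time: 3.15
ee_pos: [0.4831, 0.0828, 0.051]
eef_rot: [0.996, -0.086, 0.001, -0.0]
ft_force: [0.0, 0.6, -0.2]
width: 0.0004
grip_force: 0.0
```

```bash
python3 -c "
from h import *
go(cw(-.112,0,.0345),YAW)
i=r.camera_info('wrist')
T=R.from_quat(r.read_state()['eef_rot']).as_matrix(); print('ee->cam',T.T@(np.array(i['origin'])-r.read_state()['ee_pos']))"
```

```text
t 3.15 pos [0.4831 0.0828 0.051 ] yaw -9.9 q [ 0.58  0.29 -0.94  1.93  0.27  1.05 -2.21] F [ 0.   0.6 -0.2] w 0.0
shift cm [-0.27  0.04  1.65] turn -0.4
ee->cam [ 0.07998497  0.00062332 -0.19876438]
```

>>> {"method": "arm_command", "body": {"moves": [-0.25, 0, 0.3, 0, 0, 0, 0.3, 0, 0, 0, 0.2, 0, 0, 0, 0.2, 0, 0, 0, 0.2, 0, 0, 0, 0.2, 0, 0, 0, 0.1, 0, 0, 0, 0.1, 0, 0, 0, 0, 0]}}

```text
time: 3.9
ee_pos: [0.4794, 0.083, 0.0333]
eef_rot: [0.996, -0.086, -0.0, 0.0]
ft_force: [-0.5, -0.4, -0.1]
width: 0.0002
grip_force: 0.0
```

```bash
python3 -c "
from h import *
go(cw(-.112,0,.0345),YAW)
a,_=save('wrist','w2.png'); b,j=save('top','t2.png'); c,_=save('scene','s2.png')
o=np.vstack([cv2.resize(a,(800,500))[100:400],np.hstack([cv2.resize(b[100:250,220:350],(400,300),interpolation=2) if 0 else cv2.resize(b[110:230,220:380],(400,300)),cv2.resize(c[150:270,200:360],(400,300))])])
cv2.imwrite('pics/m2.png',o[:,:,::-1])"
```

```text
t 3.9 pos [0.4794 0.083  0.0333] yaw -9.9 q [ 0.57  0.31 -0.93  1.95  0.29  1.02 -2.24] F [-0.5 -0.4 -0.1] w 0.0
shift cm [ 0.11 -0.01 -0.12] turn -0.4
```

View pics/m2.png

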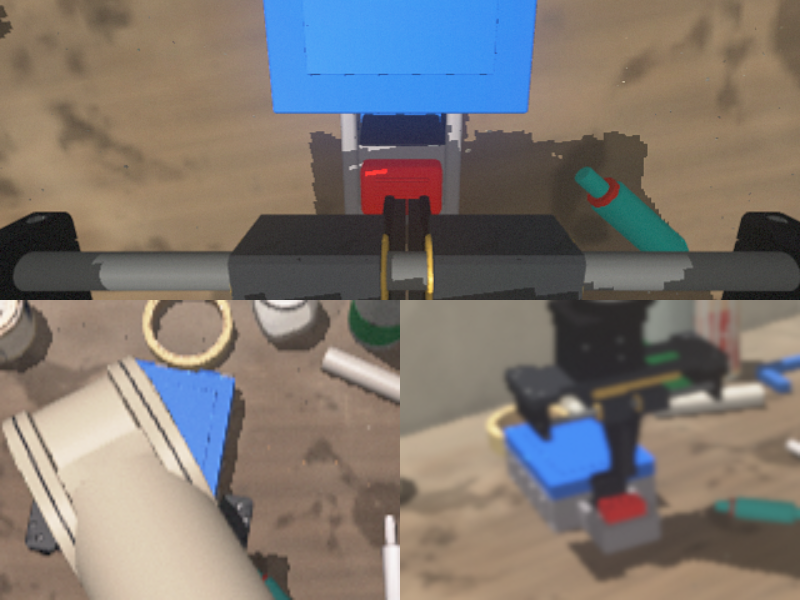

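```bash
python3 -c "
from h import *
i=r.camera_info('wrist'); s=r.read_state(); f=lambda u,v,z:print(u,v,z,np.round(px2w(i,u/1.25,(v+100)/1.25,z),4))
print('tcp',s['ee_pos'],w2px(i,s['ee_pos'])*1.25-[0,100])
f(400,160,.0425);f(400,186,.0425);f(400,213,.0425);f(400,112,.053);f(400,75,.053)
print(w2px(i,cw(-.112,0,.0425))*1.25-[0,100], w2px(i,cw(-.07,0,.053))*1.25-[0,100])
"
```

```text
tcp [0.47953045 0.0830463  0.03358179] [404.6807104  190.45107832]
400 160 0.0425 [0.4986 0.0819 0.0425]
400 186 0.0425 [0.4857 0.0842 0.0425]
400 213 0.0425 [0.4718 0.0867 0.0425]
400 112 0.053 [0.5232 0.0774 0.053 ]
400 75 0.053 [0.5387 0.0746 0.053 ]
[404.62972962 195.6028556 ] [403.85706099 114.5027833 ]
```

```bash
python3 -c "
from h import *
i=r.camera_info('scene'); s=r.read_state()
q=lambda p: np.round((w2px(i,p)-[200,150])*2.5+[400,300])
print('tcp',q(s['ee_pos']))
for x in(-.125,-.099):
  for y in(-.02,.02): print(x,y,q(cw(x,y,.0425)))
c=cv2.imread('pics/s2.png')[180:270,220:340]; w=cv2.imread('pics/w2.png')[180:270,260:380]
cv2.imwrite('pics/z2.png',np.hstack([cv2.resize(c,(400,300),interpolation=cv2.INTER_CUBIC),cv2.resize(w,(400,300),interpolation=cv2.INTER_CUBIC)]))
print(r.read_state()['joint_torque'])
"
```

```text
tcp [624. 509.]
-0.125 -0.02 [648. 501.]
-0.125 0.02 [610. 511.]
-0.099 -0.02 [637. 489.]
-0.099 0.02 [598. 499.]
[-1.11489047e-02 -4.05157363e+01 -8.56530458e+00 -3.26583624e+01
  3.34272080e-02 -8.13187310e-02 -2.25500371e-03]
```

View pics/z2.png

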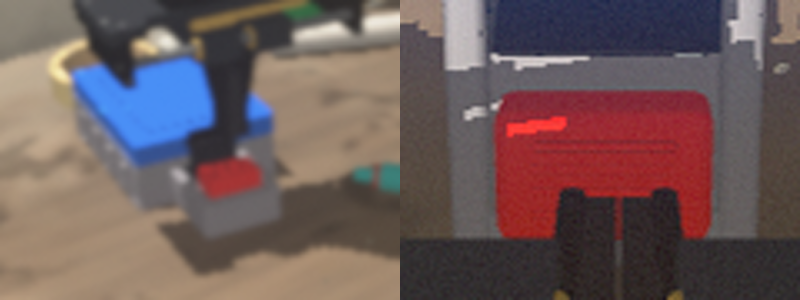

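>>> {"method": "arm_command", "body": {"moves": [0, 0, 0.1, 0, 0, 0, 0.1, 0, 0, 0, 0.1, 0, 0, 0, 0, 0]}}

```text
time: 4.38
ee_pos: [0.4793, 0.0829, 0.0303]
eef_rot: [0.996, -0.086, -0.0, 0.0]
ft_force: [-0.5, 0.0, -0.1]
width: 0.0007
grip_force: 0.0
```

>>> {"method": "arm_command", "body": {"moves": [0, 0, 0.1, 0, 0, 0, 0.1, 0, 0, 0, 0.1, 0, 0, 0, 0, 0]}}

```text
time: 4.72
ee_pos: [0.4793, 0.083, 0.0273]
eef_rot: [0.996, -0.086, -0.0, 0.0]
ft_force: [-0.2, 0.7, -0.1]
width: 0.0006
grip_force: 0.0
```

```bash
python3 -c "
from h import *
def red(im):
    h=im.astype(int); m=((h[:,:,0]>90)&(h[:,:,1]<70)&(h[:,:,2]<80)).astype(np.uint8)
    n,l,s,c=cv2.connectedComponentsWithStats(m); k=[k for k in range(1,n) if s[k,4]>150 and 180<s[k,0]<400]; return [s[j] for j in k]
print(red(cv2.imread('pics/w1.png')[:,:,::-1])); print(red(cv2.imread('pics/w2.png')[:,:,::-1]))
im,i=save('wrist','w3.png'); print(red(im)); 
for z in(.0425,.038,.033,.028):
  print(z,[np.round(w2px(i,cw(x,y,z)),1) for x,y in((-.099,.02),(-.099,-.02),(-.125,.02))])
g=cv2.cvtColor(im,6); print([int(v) for v in g[225:260,314]])
"
```

```text
[array([299, 164,  37,  25, 780], dtype=int32)]
[array([ 288,  207,   66,   45, 2380], dtype=int32)]
[array([ 286,  210,   69,   46, 2289], dtype=int32)]
0.0425 [array([288.5, 219.6]), array([358.1, 219.2]), array([290.1, 260.7])]
0.038 [array([289.3, 217. ]), array([357.4, 216.6]), array([290.8, 257.4])]
0.033 [array([290.1, 214.3]), array([356.7, 213.9]), array([291.6, 253.8])]
0.028 [array([290.9, 211.7]), array([355.9, 211.3]), array([292.4, 250.4])]
[59, 57, 59, 53, 51, 53, 59, 63, 49, 53, 55, 43, 42, 36, 41, 40, 39, 41, 39, 39, 37, 32, 39, 40, 33, 38, 41, 39, 40, 40, 43, 35, 37, 32, 29]
```

>>> {"method": "arm_command", "body": {"moves": [0, 0, 0.1, 0, 0, 0, 0.1, 0, 0, 0, 0.1, 0, 0, 0, 0, 0]}}

```text
time: 5.1
ee_pos: [0.4793, 0.083, 0.0243]
eef_rot: [0.996, -0.086, -0.0, 0.0]
ft_force: [-1.4, 0.1, 0.4]
width: 0.0004
grip_force: 0.0
```

>>> {"method": "arm_command", "body": {"moves": [0, 0, 0.1, 0, 0, 0, 0.1, 0, 0, 0, 0, 0]}}

```text
time: 5.35
ee_pos: [0.4794, 0.083, 0.0224]
eef_rot: [0.996, -0.086, -0.0, 0.0]
ft_force: [-0.2, -0.2, -0.3]
width: 0.0005
grip_force: 0.0
```

```bash
python3 -c "
from h import *
a,i=save('wrist','w4.png'); c,j=save('scene','s4.png')
h=a.astype(int); m=((h[:,:,0]>90)&(h[:,:,1]<70)&(h[:,:,2]<80)).astype(np.uint8)
n,l,s,_=cv2.connectedComponentsWithStats(m); print([s[k] for k in range(1,n) if s[k,4]>150])
for z in(.0425,.036): print([np.round(w2px(i,cw(x,y,z)),1) for x,y in((-.099,.02),(-.099,-.02),(-.125,.02))])
o=np.hstack([cv2.resize(c[190:280,230:320],(400,400),interpolation=cv2.INTER_CUBIC),cv2.resize(a[190:290,270:370],(400,400),interpolation=cv2.INTER_CUBIC)])
cv2.imwrite('pics/z4.png',o[:,:,::-1])"
```

```text
[array([ 285,  213,   71,   47, 2162], dtype=int32), array([476, 227,  28,  26, 296], dtype=int32)]
[array([287.6, 222.7]), array([359. , 222.3]), array([289.3, 264.7])]
[array([288.8, 218.8]), array([357.9, 218.4]), array([290.4, 259.6])]
```

View pics/z4.png

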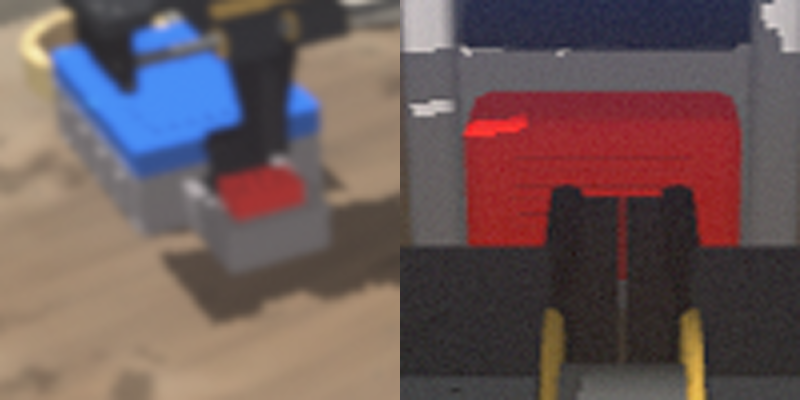

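>>> {"method": "arm_command", "body": {"moves": [0, 0, 0.1, 0, 0, 0, 0.1, 0, 0, 0, 0.1, 0, 0, 0, 0.1, 0, 0, 0, 0, 0]}}

```text
time: 5.87
ee_pos: [0.4793, 0.0829, 0.0183]
eef_rot: [0.996, -0.086, -0.0, 0.0]
ft_force: [-0.5, -0.2, -0.3]
width: 0.0006
grip_force: 0.0
```

>>> {"method": "arm_command", "body": {"moves": [0, 0, 0.1, 0, 0, 0, 0.1, 0, 0, 0, 0.1, 0, 0, 0, 0, 0]}}

```text
time: 6.2
ee_pos: [0.4794, 0.083, 0.0153]
eef_rot: [0.996, -0.086, -0.0, 0.0]
ft_force: [-0.2, -1.1, 0.2]
width: 0.0002
grip_force: 0.0
```

>>> {"method": "arm_command", "body": {"moves": [0, 0, 0.1, 0, 0, 0, 0.1, 0, 0, 0, 0.1, 0, 0, 0, 0, 0]}}

```text
time: 6.53
ee_pos: [0.4794, 0.083, 0.0123]
eef_rot: [0.996, -0.086, -0.0, 0.0]
ft_force: [0.2, 0.1, -0.5]
width: 0.0003
grip_force: 0.0
```

```bash
python3 -c "
from h import *
a,i=save('wrist','w5.png'); c,j=save('scene','s5.png')
h=a.astype(int); m=((h[:,:,0]>90)&(h[:,:,1]<70)&(h[:,:,2]<80)).astype(np.uint8)
n,l,s,_=cv2.connectedComponentsWithStats(m); print([s[k] for k in range(1,n) if s[k,4]>150])
for z in(.0425,.036): print([np.round(w2px(i,cw(x,y,z)),1) for x,y in((-.099,.02),(-.099,-.02),(-.125,.02))])
o=np.hstack([cv2.resize(c[190:280,230:320],(400,400),interpolation=cv2.INTER_CUBIC),cv2.resize(a[190:290,270:370],(400,400),interpolation=cv2.INTER_CUBIC)])
cv2.imwrite('pics/z5.png',o[:,:,::-1])"
```

```text
[array([ 284,  218,   73,   50, 1920], dtype=int32), array([482, 233,  30,  26, 329], dtype=int32)]
[array([285.6, 229.2]), array([360.8, 228.8]), array([287.5, 273.1])]
[array([286.9, 224.9]), array([359.6, 224.5]), array([288.7, 267.5])]
```

View pics/z5.png

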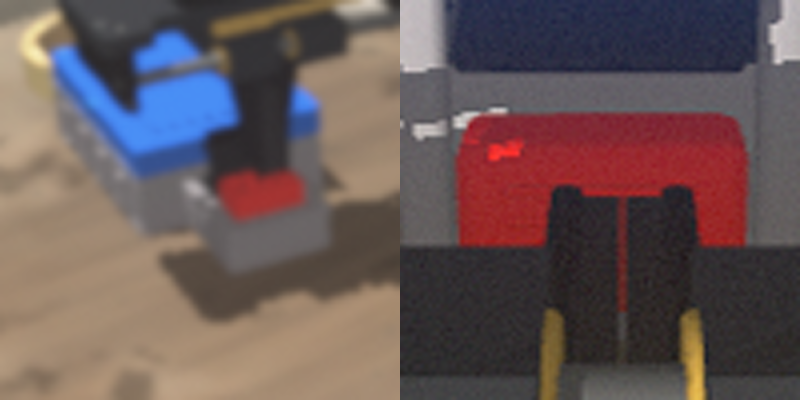

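```bash
python3 -c "
from h import *
w=r.camera_info('wrist'); s=r.camera_info('scene'); e=r.read_state()['ee_pos']; print(e)
for uv in((324.5,237),(324.5,240)):
  for sv in((289,230),(290,227)):
    a0,a1=px2w(w,*uv,0),px2w(w,*uv,.1); b0,b1=px2w(s,*sv,0),px2w(s,*sv,.1)
    A=np.array([a1-a0,-(b1-b0)]).T; t=np.linalg.lstsq(A,b0-a0,rcond=None)[0]
    p=a0+t[0]*(a1-a0); q=b0+t[1]*(b1-b0); a=np.radians(-9.5); d=(p-np.r_[CASE,0])
    print(p.round(4),q.round(4),'case xy',d[0]*np.cos(a)+d[1]*np.sin(a),-d[0]*np.sin(a)+d[1]*np.cos(a))
print(w['fx'],w['origin'])
"
```

```text
[0.47944844 0.08300022 0.01248567]
[0.487  0.0812 0.0385] [0.4863 0.08   0.0387] case xy -0.1052622763273157 -0.0005814834686069872
[0.4895 0.0808 0.0445] [0.487  0.0763 0.0452] case xy -0.10273852630071241 -0.0006031271324906003
[0.4856 0.0814 0.0393] [0.4852 0.0807 0.0395] case xy -0.10668218846476522 -0.0005730476491949063
[0.4881 0.081  0.0453] [0.4859 0.077  0.046 ] case xy -0.10411708402353348 -0.0005949157344372902
338.93251243651144 [0.55816195 0.0686605  0.21125701]
```

>>> {"method": "arm_command", "body": {"moves": [0, 0, 0.1, 0, 0, 0, 0.1, 0, 0, 0, 0, 0]}}

```text
time: 6.88
ee_pos: [0.4794, 0.083, 0.0103]
eef_rot: [0.996, -0.086, -0.0, 0.0]
ft_force: [0.3, 0.3, 0.1]
width: 0.0004
grip_force: 0.0
```

>>> {"method": "arm_command", "body": {"moves": [0, 0, 0.1, 0, 0, 0, 0.1, 0, 0, 0, 0, 0]}}

```text
time: 7.13
ee_pos: [0.4793, 0.083, 0.0083]
eef_rot: [0.996, -0.086, -0.0, 0.0]
ft_force: [-0.2, -0.1, 0.1]
width: 0.0004
grip_force: 0.0
```

>>> {"method": "arm_command", "body": {"moves": [0, 0, 0.1, 0, 0, 0, 0.1, 0, 0, 0, 0, 0]}}

```text
time: 7.38
ee_pos: [0.4794, 0.0829, 0.0063]
eef_rot: [0.996, -0.086, -0.0, 0.0]
ft_force: [0.1, -1.0, 0.1]
width: 0.0005
grip_force: 0.0
```

>>> {"method": "arm_command", "body": {"moves": [0, 0, 0.1, 0, 0, 0, 0.1, 0, 0, 0, 0, 0]}}

```text
time: 7.63
ee_pos: [0.4796, 0.083, 0.0045]
eef_rot: [0.996, -0.086, 0.0, 0.0]
ft_force: [-0.5, -0.8, 2.9]
width: 0.0005
grip_force: 1.0
```

>>> {"method": "arm_command", "body": {"moves": [0, 0, 0.1, 0, 0, 0, 0.1, 0, 0, 0, 0.1, 0, 0, 0, 0, 0]}}

```text
time: 7.97
ee_pos: [0.4796, 0.083, 0.0015]
eef_rot: [0.996, -0.086, 0.0, -0.0]
ft_force: [0.7, -0.6, 2.9]
width: 0.0002
grip_force: 1.4
```

>>> {"method": "arm_command", "body": {"moves": [0, 0, 0.1, 0, 0, 0, 0.1, 0, 0, 0, 0.1, 0, 0, 0, 0, 0]}}

```text
time: 8.3
ee_pos: [0.4796, 0.083, -0.0016]
eef_rot: [0.996, -0.086, 0.0, -0.0]
ft_force: [0.3, -0.6, 3.4]
width: 0.0004
grip_force: 1.8
```

```bash
python3 -c "
from h import *
a,i=save('wrist','w6.png'); h=a.astype(int); print('blue px',((h[:,:,2]>150)&(h[:,:,0]<110)).sum(), (lambda h:((h[:,:,2]>150)&(h[:,:,0]<110)).sum())(cv2.imread('pics/w5.png')[:,:,::-1].astype(int)))"
```

```text
blue px 80195 44168
```

>>> {"method": "arm_command", "body": {"moves": [0, 0, 0, 0, 0, 0, 0, 0, 0, 0, 0, 0, 0, 0, 0, 0]}}

```text
time: 8.68
ee_pos: [0.4796, 0.083, -0.0014]
eef_rot: [0.996, -0.086, 0.0, 0.0]
ft_force: [-0.1, -0.1, 2.7]
width: 0.0002
grip_force: 1.8
```

```bash
python3 -c "
from h import *
a,i=save('wrist','w7.png'); h=a.astype(int); print('blue px',((h[:,:,2]>150)&(h[:,:,0]<110)).sum())
b,j=save('scene','s7.png'); h=b.astype(int); m=(h[:,:,2]>130)&(h[:,:,0]<90); y,x=np.where(m[120:260,200:330]); print(x.min()+200,x.max()+200,y.min()+120,y.max()+120)
for z in(.053,.17): print(w2px(j,cw(.07,0,z)))
print(r.read_state()['ft_force'])"
```

```text
blue px 0
235 265 150 206
[260.57214069 196.82676446]
[257.26205326 155.53905787]
[-0.42848358 -0.19457531  4.57766447]
```

>>> {"method": "arm_command", "body": {"moves": [0, 0, -1, 0, 0, 0, -4, 0, 0, 0, -4, 0, 0, 0, -4, 0, 0.2, 3.5, 0, 0, 0.2, 3.5, 0, 0, 0.2, 3.5, 0, 0, 0.2, 3.5, 0, 0, 0.2, 3.5, 0, 0, 0.2, 3.5, 0, 0, 0.2, 3.5, 0, 0, 0, 0, 0, -6.2], "fingers": 50}}

```text
time: 9.78
ee_pos: [0.4491, -0.1679, 0.1286]
eef_rot: [0.999, -0.037, -0.001, 0.001]
ft_force: [0.1, 0.0, 0.3]
width: 0.0432
grip_force: 0.0
```

>>> {"method": "arm_command", "body": {"moves": [0, 0, 0, -6.2, 0, 0, 0, 0, 0, 0, 0, 0]}}

```text
time: 10.03
ee_pos: [0.451, -0.1605, 0.1288]
eef_rot: [1.0, 0.02, -0.0, -0.0]
ft_force: [-0.2, 0.2, 0.1]
width: 0.0431
grip_force: 0.0
```

```bash
python3 -c "
from h import *
go([.4537,-.159,-.02],2.6)
a,i=save('wrist','w8.png'); import json; json.dump({k:np.array(v).tolist() for k,v in i.items()},open('w8.json','w'))
print(w2px(i,[.4537,-.159,.01]))
b,_=save('top','t8.png')
o=np.vstack([a[100:300],cv2.resize(b[110:240,240:400],(640,400),interpolation=2) if 0 else cv2.resize(b[115:240,240:440],(640,400))]); cv2.imwrite('pics/m8.png',o[:,:,::-1])"
```

```text
t 10.03 pos [ 0.451  -0.1605  0.1288] yaw 2.3 q [ 1.02  0.12 -0.8   1.88  0.09  1.19 -1.35] F [-0.2  0.2  0.1] w 0.043
shift cm [ 0.28 -0.13 14.88] turn -0.3
[322.4100322  183.20767159]
```

View pics/m8.png

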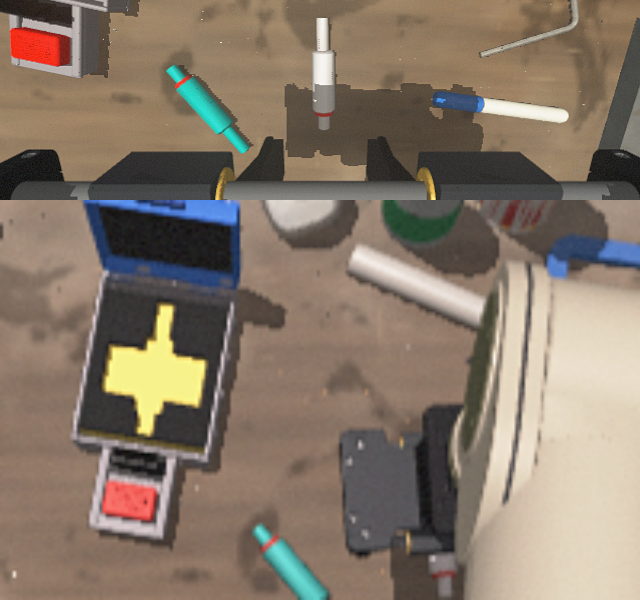

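```bash
python3 -c "
from h import *
import json
w=json.load(open('w8.json')); a,b=px2w(w,322.5,117,.01),px2w(w,324.5,229,.01); d=a-b
print('gauge',np.linalg.norm(d),np.degrees(np.arctan2(d[1],d[0])),b+d/np.linalg.norm(d)*.048)
i=r.camera_info('top'); im=cv2.imread('pics/t8.png')[:,:,::-1].astype(int)
m=((im[:,:,0]>200)&(im[:,:,1]>190)&(im[:,:,2]<170)).astype(np.uint8); m[:,:260]=0;m[:,320:]=0;m[:195]=0 if 0 else m[:195]
m[:200]*=1; m[:140]=0; m[260:]=0
n,l,s,c=cv2.connectedComponentsWithStats(m); k=1+np.argmax(s[1:,4]); print(s[k],c[k])
ys,xs=np.where(l==k); A=np.radians(YAW); ux=np.array([np.cos(A),np.sin(A)]); uy=np.array([-ux[1],ux[0]])
for z in(.022,.033):
  P=np.array([px2w(i,u,v,z)[:2] for u,v in zip(xs,ys)])-CASE; X=P@ux;Y=P@uy
  wide=np.abs(Y)>.018
  print(z,'x',X.min(),X.max(),'y',Y.min(),Y.max(),'notch x',np.percentile(X[wide],[1,99]),X[wide].mean(),'y mean',Y.mean())
  f=np.polyfit(X[np.abs(Y)<.006],Y[np.abs(Y)<.006],1); print('yaw err deg',np.degrees(f[0]))
"
```

```text
gauge 0.10912979536045031 3.3154717384944172 [ 0.45456257 -0.16017706  0.01      ]
[273 148  31  40 567] [288.15167549 168.92592593]
0.022 x -0.053415418410901555 0.0519065226890556 y -0.03690346290753586 0.0390250562437421 notch x [-0.02433229  0.01229276] -0.006119761164489356 y mean 0.0011533663970983694
yaw err deg 0.16060314015878896
0.033 x -0.05554600146848851 0.04873584655613837 y -0.0377354409315021 0.037443256044410005 notch x [-0.0267526   0.00951411] -0.008735877801779916 y mean -5.4436874820810206e-05
yaw err deg -0.2898666487411267
```

>>> {"method": "arm_command", "body": {"moves": [0.3, -0.1, 3.5, -0.8, 0, 0, 3.5, 0, 0, 0, 3.5, 0, 0, 0, 1.5, 0, 0, 0, 0.5, 0, 0, 0, 0, 0]}}

```text
time: 10.63
ee_pos: [0.4535, -0.1589, 0.0028]
eef_rot: [1.0, 0.028, -0.001, -0.001]
ft_force: [0.9, 0.7, 0.8]
width: 0.0435
grip_force: 0.0
```

```bash
python3 -c "
from h import *
go([.4543,-.1597,-.033],3)
a,i=save('wrist','w9.png'); o=np.vstack([a[100:300]]); cv2.imwrite('pics/m9.png',o[:,:,::-1])"
```

```text
t 10.63 pos [ 0.4535 -0.1589  0.0028] yaw 3.3 q [ 0.94  0.31 -0.77  1.99  0.26  0.94 -1.48] F [0.9 0.7 0.8] w 0.044
shift cm [0.08 0.09 3.58] turn 0.3
```

View pics/m9.png

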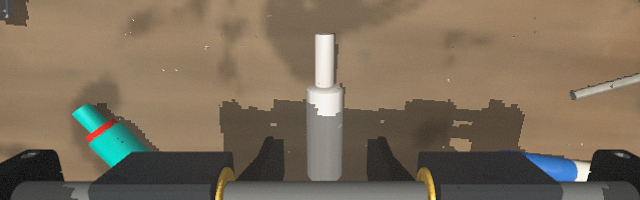

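>>> {"method": "arm_command", "body": {"moves": [0, 0.1, 0.5, 0, 0, 0, 0.5, 0, 0, 0, 0.5, 0, 0, 0, 0.4, 0, 0, 0, 0.2, 0, 0, 0, 0, 0]}}

```text
time: 11.18
ee_pos: [0.4539, -0.1605, -0.0179]
eef_rot: [1.0, 0.029, -0.0, -0.0]
ft_force: [-0.7, 0.0, 0.2]
width: 0.0433
grip_force: 0.0
```

>>> {"method": "arm_command", "body": {"moves": [0, 0, 0.2, 0, 0, 0, 0.2, 0, 0, 0, 0.2, 0, 0, 0, 0, 0]}}

```text
time: 11.52
ee_pos: [0.454, -0.1606, -0.0238]
eef_rot: [1.0, 0.029, -0.0, -0.0]
ft_force: [0.1, 0.6, -0.0]
width: 0.0435
grip_force: 0.0
```

>>> {"method": "arm_command", "body": {"moves": [0, 0, 0.2, 0, 0, 0, 0.1, 0, 0, 0, 0.1, 0, 0, 0, 0, 0]}}

```text
time: 11.85
ee_pos: [0.454, -0.1606, -0.0277]
eef_rot: [1.0, 0.029, -0.0, -0.0]
ft_force: [-0.2, 0.9, 0.6]
width: 0.0433
grip_force: 0.0
```

>>> {"method": "arm_command", "body": {"moves": [0, 0, 0.1, 0, 0, 0, 0.1, 0, 0, 0, 0, 0]}}

```text
time: 12.1
ee_pos: [0.4541, -0.1607, -0.0296]
eef_rot: [1.0, 0.029, -0.0, 0.0]
ft_force: [-0.3, 0.6, 0.7]
width: 0.0434
grip_force: 0.0
```

>>> {"method": "arm_command", "body": {"moves": [0, 0, 0.1, 0, 0, 0, 0.1, 0, 0, 0, 0.1, 0, 0, 0, 0, 0]}}

```text
time: 12.43
ee_pos: [0.4541, -0.1606, -0.0326]
eef_rot: [1.0, 0.029, -0.0, -0.0]
ft_force: [-0.4, -0.5, 1.4]
width: 0.0438
grip_force: 0.0
```

>>> {"method": "arm_command", "body": {"moves": [0, 0, 0, 0, 0, 0, 0, 0, 0, 0, 0, 0, 0, 0, 0, 0, 0, 0, 0, 0], "fingers": 0, "squeeze": 12}}

```text
time: 12.85
ee_pos: [0.4542, -0.1605, -0.0324]
eef_rot: [1.0, 0.029, 0.0, 0.0]
ft_force: [-0.7, 0.5, -0.3]
width: 0.0198
grip_force: 12.0
```

>>> {"method": "arm_command", "body": {"moves": [0, 0, -1, 0, 0, 0, -3.5, 0, 0, 0, -4, 0, 0, 0, -4, 0, 1.3, -3.3, -0.4, 0, 1.3, -3.3, -0.4, 0, 1.3, -3.3, -0.4, 0, 1.3, -3.3, -0.4, 0, 1.3, -3.3, -0.4, 0, 1.3, -3.3, -0.4, 0, 1.3, -3.3, -0.3, 0, 0, 0, 0, 6.4]}}

```text
time: 13.85
ee_pos: [0.5324, 0.0836, 0.1213]
eef_rot: [1.0, -0.022, 0.001, -0.002]
ft_force: [-0.3, 1.3, -1.9]
width: 0.0199
grip_force: 12.0
```

>>> {"method": "arm_command", "body": {"moves": [0, 0, 0, 6.4, 0, 0, 0, 0, 0, 0, 0, 0]}}

```text
time: 14.1
ee_pos: [0.5316, 0.0751, 0.1199]
eef_rot: [0.997, -0.081, 0.0, 0.0]
ft_force: [0.1, -0.5, -1.4]
width: 0.0196
grip_force: 12.0
```

```bash
cat > pk.py <<'E'
from h import *
go(cw(-.007,0,.03),YAW)
im,i=save('wrist','w%d.png'%(100*r.read_state()['time'])); h=im.astype(int)
m=((h[:,:,0]>120)&(h[:,:,1]>110)&(h[:,:,2]<.75*h[:,:,0])&(h[:,:,0]-h[:,:,2]>50)).astype(np.uint8)
n,l,s,c=cv2.connectedComponentsWithStats(m)
for k in range(1,n):
    if s[k,4]>100: print(s[k],c[k].round(1))
k=1+np.argmax(s[1:,4]); ys,xs=np.where(l==k); A=np.radians(YAW); ux=np.array([np.cos(A),np.sin(A)]); uy=np.array([-ux[1],ux[0]])
P=np.array([px2w(i,u,v,.033)[:2] for u,v in zip(xs,ys)])-CASE; X=P@ux;Y=P@uy
print('x',X.min(),X.max(),'y',Y.min(),Y.max()); b=np.arange(-.07,.075,.005)
for lo in b:
    q=(X>=lo)&(X<lo+.005)
    if q.any(): print(round(lo,3),Y[q].min().round(4),Y[q].max().round(4))
E
python3 pk.py
```

```text
t 14.1 pos [0.5316 0.0751 0.1199] yaw -9.3 q [ 0.55  0.31 -0.9   1.74  0.26  1.21 -2.15] F [ 0.1 -0.5 -1.4] w 0.02
shift cm [5.33 0.09 8.99] turn 0.2
[  0   0  50  26 297] [23.2 17.5]
[ 389    0  233  181 9765] [462.   81.5]
[ 200   11   56   69 1538] [231.7  49.4]
[168  22  22  14 129] [179.6  28.5]
[    0    35   290   245 29952] [127.7 164.3]
[575  51  65  27 510] [608.   65.1]
[ 277   55   95  112 5279] [323.9 120.4]
[511  68  48  23 339] [537.6  78.2]
[553  86  87  28 645] [598.6  99.4]
[433  99  28  21 126] [443.5 108.8]
[524  99  33  19 234] [539.8 106.6]
[613 125  27  27 260] [630.3 139.6]
[494 145  36  28 421] [514.1 159.2]
[  0 146  82  16 764] [ 35.8 152.4]
[   0  155   85   46 1032] [ 32.2 172.4]
[509 171  28  28 368] [523.3 184.3]
[ 53 172  19  20 128] [ 63.  180.1]
[484 174  21  20 224] [494.6 183.4]
[621 176  19  21 127] [632.5 187.7]
[489 203  75  21 565] [526.3 212.8]
[569 210  71  29 651] [605.7 225.2]
[501 225  70  24 472] [536.3 236.4]
[511 252  25  15 155] [522.5 258.1]
[377 270  10  42 205] [382.7 290.7]
[  83  313   66   48 2466] [117.8 334.3]
[289 313  28  32 386] [305.1 332.3]
[543 313  34  17 281] [559.8 319. ]
[335 327  28  18 249] [347.5 337.1]
x -0.14307740900760077 0.06566779130846409 y 0.031690218081450824 0.2990505274548207
-0.07 0.0563 0.2669
-0.065 0.0569 0.2599
-0.06 0.0574 0.2543
-0.055 0.0571 0.2464
-0.05 0.057 0.1448
-0.045 0.0583 0.1401
-0.04 0.0572 0.1955
-0.035 0.0569 0.196
-0.03 0.0575 0.1843
-0.025 0.0572 0.1876
-0.02 0.0571 0.2519
-0.015 0.0575 0.2585
-0.01 0.0572 0.2671
-0.005 0.057 0.2669
0.0 0.0568 0.2656
0.005 0.0646 0.2643
0.01 0.0626 0.2631
0.015 0.0616 0.2616
0.02 0.0639 0.2603
0.025 0.1203 0.2589
0.03 0.1459 0.2577
0.035 0.1488 0.2563
0.04 0.1553 0.2549
0.045 0.1746 0.2535
0.05 0.173 0.2521
0.055 0.1857 0.2507
0.06 0.1918 0.2304
0.065 0.2156 0.2164
```

```bash
sed -i "s/^k=1+.*; ys/k=[k for k in range(1,n) if abs(c[k][0]-324)<25 and s[k,4]>2000][0]; ys/; s/^    if s\[k,4\]>100.*/    pass/; s/np.arange(-.07,.075,.005)/np.arange(-.07,.075,.004)/; s/+.005)/+.004)/" pk.py
sed "s/^im,i=.*/im=cv2.imread('pics\/w1410.png')[:,:,::-1]; i=r.camera_info('wrist'); h=im.astype(int)/" pk.py > pk2.py; ls pics | tail -3; python3 pk2.py || ls pics
```

```text
z2.png
z4.png
z5.png
t 14.15 pos [0.5316 0.0748 0.1198] yaw -9.3 q [ 0.55  0.31 -0.9   1.74  0.26  1.21 -2.15] F [ 0.5 -0.  -2. ] w 0.02
shift cm [5.32 0.06 8.98] turn 0.2
x -0.034450975483220764 0.05311491437000944 y -0.03803142517235187 0.03942550559849496
-0.038 0.0091 0.0117
-0.034 0.0091 0.0117
-0.03 0.0091 0.0116
-0.026 -0.0374 0.0394
-0.022 -0.0373 0.0394
-0.018 -0.0379 0.0392
-0.014 -0.0378 0.0391
-0.01 -0.0376 0.0389
-0.006 -0.0374 0.0388
-0.002 -0.038 0.0394
0.002 -0.0379 0.0393
0.006 -0.0378 0.0392
0.01 -0.0376 0.039
0.014 -0.0106 0.0121
0.018 -0.0106 0.0121
0.022 -0.0105 0.0121
0.026 -0.0064 0.0072
0.03 -0.0064 0.0072
0.034 -0.0063 0.0072
0.038 -0.0063 0.0072
0.042 -0.0062 0.0072
0.046 -0.0062 0.0071
0.05 -0.0061 0.0071
```

```bash
python3 - <<'E'
from h import *
im=cv2.imread('pics/w1410.png')[:,:,::-1].astype(int); i=r.camera_info('wrist'); e=r.read_state()['ee_pos']
for col in(310,323,340): print(col,[(v,*im[v,col]) for v in range(50,200,3)] if col==323 else '')
A=np.radians(YAW); ux=np.array([np.cos(A),np.sin(A)])
def cx(u,v,z): return (px2w(i,u,v,z)[:2]-CASE)@ux
m=((im[:,:,0]>120)&(im[:,:,1]>110)&(im[:,:,0]-im[:,:,2]>50))
for u in(300,312,314,334,336,345): 
    ys=np.where(m[50:175,u])[0]+50; print(u,ys.min(),ys.max(),cx(u,ys.min()-.5,.033).round(4),cx(u,ys.max()+.5,.033).round(4))
x=lambda d: w2px(i,np.array(e)+R.from_quat(r.read_state()['eef_rot']).apply(d))
print('tip pred',x([.06,0,-.042]),'shoulder top',x([.03,0,-.0525]))
E
```

```text
310 
323 [(50, np.int64(83), np.int64(74), np.int64(58)), (53, np.int64(76), np.int64(65), np.int64(48)), (56, np.int64(201), np.int64(165), np.int64(23)), (59, np.int64(247), np.int64(245), np.int64(33)), (62, np.int64(247), np.int64(245), np.int64(11)), (65, np.int64(247), np.int64(245), np.int64(24)), (68, np.int64(247), np.int64(245), np.int64(31)), (71, np.int64(247), np.int64(245), np.int64(22)), (74, np.int64(247), np.int64(245), np.int64(22)), (77, np.int64(247), np.int64(245), np.int64(13)), (80, np.int64(247), np.int64(245), np.int64(9)), (83, np.int64(247), np.int64(245), np.int64(9)), (86, np.int64(247), np.int64(245), np.int64(9)), (89, np.int64(247), np.int64(245), np.int64(9)), (92, np.int64(247), np.int64(246), np.int64(18)), (95, np.int64(247), np.int64(245), np.int64(16)), (98, np.int64(247), np.int64(246), np.int64(10)), (101, np.int64(247), np.int64(245), np.int64(10)), (104, np.int64(247), np.int64(245), np.int64(10)), (107, np.int64(247), np.int64(245), np.int64(10)), (110, np.int64(247), np.int64(245), np.int64(10)), (113, np.int64(247), np.int64(245), np.int64
[... 993 characters left out ...]
.int64(245), np.int64(242), np.int64(236)), (176, np.int64(244), np.int64(241), np.int64(235)), (179, np.int64(244), np.int64(240), np.int64(234)), (182, np.int64(243), np.int64(239), np.int64(233)), (185, np.int64(243), np.int64(239), np.int64(233)), (188, np.int64(242), np.int64(238), np.int64(231)), (191, np.int64(242), np.int64(237), np.int64(230)), (194, np.int64(240), np.int64(235), np.int64(228)), (197, np.int64(240), np.int64(234), np.int64(226))]
340 
300 108 154 0.0136 -0.0247
312 94 166 0.0245 -0.0349
314 94 166 0.0245 -0.0349
334 94 142 0.0246 -0.0145
336 94 154 0.0246 -0.0245
345 108 155 0.0138 -0.0253
tip pred [323.43278811 145.04036662] shoulder top [323.3695573  214.18879968]
```

>>> {"method": "arm_command", "body": {"moves": [1.3, 0, 0, 0.2, 1.3, 0, 0, 0, 1.3, 0, 0, 0, 1.4, 0, 0, 0, 0, 0, 2.5, 0, 0, 0, 2.5, 0, 0, 0, 2, 0, 0, 0, 1.5, 0, 0, 0, 1, 0, 0, 0, 0.5, 0, 0, 0, 0, 0, 0, 0, 0, 0]}}

```text
time: 15.15
ee_pos: [0.5844, 0.0663, 0.0203]
eef_rot: [0.996, -0.084, 0.0, -0.0]
ft_force: [0.9, 0.1, -1.3]
width: 0.0198
grip_force: 12.0
```

```bash
python3 -c "
from h import *
go(cw(-.007,.0006,-.0105),YAW)"
```

```text
t 15.15 pos [0.5844 0.0663 0.0203] yaw -9.7 q [ 0.45  0.53 -0.8   1.71  0.42  1.09 -2.23] F [ 0.9  0.1 -1.3] w 0.02
shift cm [-0.03  0.02  3.08] turn -0.2
```

>>> {"method": "arm_command", "body": {"moves": [0, 0, 0.5, -0.2, 0, 0, 0.5, 0, 0, 0, 0.3, 0, 0, 0, 0.2, 0, 0, 0, 0.1, 0, 0, 0, 0, 0]}}

```text
time: 15.65
ee_pos: [0.5838, 0.0663, 0.0033]
eef_rot: [0.997, -0.083, -0.0, 0.0]
ft_force: [-0.6, -0.4, -2.0]
width: 0.0199
grip_force: 12.0
```

>>> {"method": "arm_command", "body": {"moves": [0, 0, 0.1, 0, 0, 0, 0.1, 0, 0, 0, 0.1, 0, 0, 0, 0, 0]}}

```text
time: 15.98
ee_pos: [0.5839, 0.0663, 0.0004]
eef_rot: [0.997, -0.083, -0.0, 0.0]
ft_force: [0.2, -0.5, -2.4]
width: 0.0198
grip_force: 12.0
```

>>> {"method": "arm_command", "body": {"moves": [0, 0, 0.1, 0, 0, 0, 0.1, 0, 0, 0, 0, 0]}}

```text
time: 16.23
ee_pos: [0.5838, 0.0663, -0.0017]
eef_rot: [0.997, -0.083, -0.0, 0.0]
ft_force: [0.3, -0.0, -1.4]
width: 0.0197
grip_force: 12.0
```

>>> {"method": "arm_command", "body": {"moves": [0, 0, 0.1, 0, 0, 0, 0.1, 0, 0, 0, 0, 0]}}

```text
time: 16.48
ee_pos: [0.5838, 0.0663, -0.0037]
eef_rot: [0.997, -0.083, -0.0, 0.0]
ft_force: [1.0, -0.6, -1.6]
width: 0.0206
grip_force: 12.0
```

>>> {"method": "arm_command", "body": {"moves": [0, 0, 0.1, 0, 0, 0, 0.1, 0, 0, 0, 0, 0]}}

```text
time: 16.73
ee_pos: [0.5839, 0.0663, -0.0057]
eef_rot: [0.997, -0.083, -0.0, 0.0]
ft_force: [-0.3, -0.0, -1.7]
width: 0.0199
grip_force: 12.0
```

In the pocket so far; continuing to the floor (TCP about -0.0105).

>>> {"method": "arm_command", "body": {"moves": [0, 0, 0.1, 0, 0, 0, 0.1, 0, 0, 0, 0.1, 0, 0, 0, 0, 0]}}

```text
time: 17.07
ee_pos: [0.5838, 0.0663, -0.0087]
eef_rot: [0.997, -0.083, -0.0, 0.0]
ft_force: [0.4, 0.1, -1.3]
width: 0.0197
grip_force: 12.0
```

>>> {"method": "arm_command", "body": {"moves": [0, 0, 0.1, 0, 0, 0, 0.05, 0, 0, 0, 0, 0]}}

```text
time: 17.32
ee_pos: [0.5839, 0.0664, -0.0101]
eef_rot: [0.997, -0.083, -0.0, 0.0]
ft_force: [0.5, -0.3, -0.9]
width: 0.0202
grip_force: 12.0
```

>>> {"method": "arm_command", "body": {"moves": [0, 0, 0.05, 0, 0, 0, 0, 0]}}

```text
time: 17.48
ee_pos: [0.584, 0.0663, -0.0103]
eef_rot: [0.997, -0.083, 0.0, 0.0]
ft_force: [0.0, -0.2, -0.1]
width: 0.02
grip_force: 12.0
```

>>> {"method": "arm_command", "body": {"moves": [0, 0, 0, 0, 0, 0, 0, 0, 0, 0, 0, 0, 0, 0, 0, 0], "fingers": 40}}

```text
time: 17.82
ee_pos: [0.5841, 0.0663, -0.0104]
eef_rot: [0.997, -0.083, 0.0, 0.0]
ft_force: [-1.1, 1.0, 0.4]
width: 0.0332
grip_force: 0.0
```

>>> {"method": "arm_command", "body": {"moves": [0, 0, -0.5, 0, 0, 0, -1.5, 0, 0, 0, -3, 0, 0, 0, -4, 0, 0, 0, -4, 0, 0, 0, -2, 0, -3, 0, 0, 0, -3, 0, 0, 0, 0, 0, 0, 0, 0, 0, 0, 0]}}

```text
time: 18.65
ee_pos: [0.5241, 0.0765, 0.1411]
eef_rot: [0.997, -0.082, 0.001, 0.001]
ft_force: [1.2, 0.1, 1.5]
width: 0.0345
grip_force: 0.0
```

```bash
python3 - <<'E'
from h import *
go(cw(-.06,0,.14),YAW)
im,i=save('wrist','wp.png'); im=im.astype(int)
A=np.radians(YAW); ux=np.array([np.cos(A),np.sin(A)])
print([(v,*im[v,324]) for v in range(20,230,5)])
g=cw(-.0065,.0006,.032)
for d in(.061,.060,.030,-.030,-.048): print(d,w2px(i,cw(-.0065+d,.0006,.042 if abs(d)<.031 else .032)).round(1),'unseated',w2px(i,cw(-.0065+d,.0006,.053)).round(1))
m=(im.min(2)>150)
for v in range(40,230,8):
    xs=np.where(m[v,270:380])[0]+270; print(v,xs.min() if len(xs) else '',xs.max() if len(xs) else '',end=' | ')
E
```

```text
t 18.65 pos [0.5241 0.0765 0.1411] yaw -9.4 q [ 0.57  0.27 -0.92  1.74  0.23  1.25 -2.14] F [1.2 0.1 1.5] w 0.035
shift cm [0.79 0.09 0.11] turn 0.1
[(20, np.int64(52), np.int64(89), np.int64(142)), (25, np.int64(107), np.int64(103), np.int64(101)), (30, np.int64(90), np.int64(87), np.int64(86)), (35, np.int64(85), np.int64(80), np.int64(78)), (40, np.int64(113), np.int64(109), np.int64(108)), (45, np.int64(70), np.int64(66), np.int64(61)), (50, np.int64(247), np.int64(246), np.int64(245)), (55, np.int64(247), np.int64(246), np.int64(245)), (60, np.int64(247), np.int64(246), np.int64(244)), (65, np.int64(247), np.int64(245), np.int64(243)), (70, np.int64(246), np.int64(245), np.int64(242)), (75, np.int64(245), np.int64(243), np.int64(239)), (80, np.int64(243), np.int64(240), np.int64(234)), (85, np.int64(171), np.int64(161), np.int64(147)), (90, np.int64(247), np.int64(247), np.int64(246)), (95, np.int64(247), np.int64(247), np.int64(246)), (100, np.int64(247), np.int64(247), np.int64(246)), (105, np.int64(247), np.int64(247), np.int64(246)), (110, np.int64(247), np.int64(247), np.in
[... 978 characters left out ...]
(38)), (210, np.int64(54), np.int64(45), np.int64(35)), (215, np.int64(105), np.int64(102), np.int64(99)), (220, np.int64(140), np.int64(45), np.int64(37)), (225, np.int64(164), np.int64(49), np.int64(40))]
0.061 [324.4  46.9] unseated [324.4  42.8]
0.06 [324.4  48.2] unseated [324.4  44.2]
0.03 [324.4  85.7] unseated [324.4  85.1]
-0.03 [324.3 157.4] unseated [324.3 159.5]
-0.048 [324.2 175. ] unseated [324.2 180.1]
40   | 48 320 330 | 56 319 330 | 64 319 330 | 72 319 330 | 80 319 330 | 88 314 336 | 96 314 336 | 104 314 335 | 112 314 335 | 120 314 334 | 128 314 335 | 136 314 334 | 144 314 335 | 152 314 334 | 160 320 330 | 168 320 329 | 176   | 184   | 192   | 200   | 208   | 216   | 224   |
```

>>> {"method": "arm_command", "body": {"moves": [0, 0, -1, -7, 0, 0, -1, -7, 0, 0, -1, -7, 0, 0, 0, -7, 0, 0, 0, -7, 0, 0, 0, -7, 0, 0, 0, -7, 0, 0, 0, -7, 0, 0, 0, -7, 0, 0, 0, -7, 0, 0, 0, -7, 0, 0, 0, -7], "fingers": 0}}

```text
time: 19.7
ee_pos: [0.5257, 0.0761, 0.1701]
eef_rot: [0.794, 0.607, 0.001, -0.0]
ft_force: [-0.3, 0.4, 0.1]
width: 0.0004
grip_force: 0.0
```

>>> {"method": "arm_command", "body": {"moves": [0, 0, 0, -7, 0, 0, 0, -7, 0, 0, 0, -7, 0, 0, 0, -7, 0, 0, 0, -7, 0, 0, 0, -7, 0, 0, 0, -7, 0, 0, 0, -7, 0, 0, 0, -7, 0, 0, 0, -7, 0, 0, 0, -7, 0, 0, 0, -7]}}

```text
time: 20.7
ee_pos: [0.5257, 0.0759, 0.17]
eef_rot: [0.184, 0.983, 0.001, 0.0]
ft_force: [0.9, -0.4, -0.1]
width: 0.0005
grip_force: 0.0
```

>>> {"method": "arm_command", "body": {"moves": [0, 0, 0, -6, 0, 0, 0, -6, 0, 0, 0, 0, 0, 0, 0, 0]}}

```text
time: 21.03
ee_pos: [0.5254, 0.0761, 0.1698]
eef_rot: [0.085, 0.996, 0.0, 0.0]
ft_force: [-0.8, -0.4, -0.3]
width: 0.0005
grip_force: 0.0
```

```bash
python3 - <<'E'
from h import *
go(cw(.118,0,.17),YAW+180); i=r.camera_info('top')
for v in(60,75,85,95): print(v,px2w(i,300,v,0))
s,j=save('scene','s9.png'); h=s.astype(int); m=(h[:,:,2]>130)&(h[:,:,0]<90); y,x=np.where(m[120:260,200:330]); print(x.min()+200,x.max()+200,y.min()+120,y.max()+120)
for th in(1.3,1.5,1.6):
  for R_,o in((.14,0),(.14,.018)): print(th,o,[w2px(j,cw(.07-np.cos(th)*R_+np.sin(th)*o,s,.035+np.sin(th)*R_+np.cos(th)*o)).round(0) for s in(-.055,.055)])
E
```

```text
t 21.03 pos [0.5254 0.0761 0.1698] yaw 170.3 q [ 0.89  0.5  -1.43  1.68  0.5   1.4   0.79] F [-0.8 -0.4 -0.3] w 0.0
shift cm [-18.45   0.    -0.02] turn -0.2
60 [0.89652459 0.03593074 0.        ]
75 [0.85301208 0.03607171 0.        ]
85 [0.82427706 0.03616405 0.        ]
95 [7.95759357e-01 3.62550811e-02 2.22044605e-16]
235 278 148 208
1.3 0 [array([283., 156.]), array([242., 164.])]
1.3 0.018 [array([280., 152.]), array([239., 160.])]
1.5 0 [array([278., 151.]), array([238., 159.])]
1.5 0.018 [array([276., 149.]), array([236., 156.])]
1.6 0 [array([276., 149.]), array([236., 157.])]
1.6 0.018 [array([274., 148.]), array([234., 155.])]
```

>>> {"method": "arm_command", "body": {"moves": [-3.7, 0, 0, 0, -3.7, 0, 0, 0, -3.7, 0, 0, 0, -3.7, 0, 0, 0, -3.7, 0, 0, 0, 0, 0, 0, 0, 0, 0, 0, 0]}}

```text
time: 21.67
ee_pos: [0.7083, 0.0459, 0.1683]
eef_rot: [0.085, 0.996, 0.001, -0.001]
ft_force: [0.5, 0.4, 0.7]
width: 0.0005
grip_force: 0.0
```

```bash
python3 - <<'E'
from h import *
go(cw(.118,0,.113),YAW+180)
E
```

```text
t 21.67 pos [0.7083 0.0459 0.1683] yaw 170.3 q [ 0.51  0.8  -1.16  1.18  0.71  1.57  0.9 ] F [0.5 0.4 0.7] w 0.001
shift cm [ 0.08 -0.12  5.53] turn -0.2
```

>>> {"method": "arm_command", "body": {"moves": [0, 0, 2, 0, 0, 0, 2, 0, 0, 0, 1, 0, 0, 0, 0.3, 0, 0, 0, 0, 0]}}

```text
time: 22.08
ee_pos: [0.7066, 0.0455, 0.1163]
eef_rot: [0.083, 0.997, -0.0, -0.0]
ft_force: [0.2, 0.4, 0.5]
width: 0.0009
grip_force: 0.0
```

>>> {"method": "arm_command", "body": {"moves": [0.4, 0, 0, 0, 0.4, 0, 0, 0, 0.3, 0, 0, 0, 0.3, 0, 0, 0, 0.3, 0, 0, 0, 0, 0, 0, 0]}}

```text
time: 22.58
ee_pos: [0.6902, 0.0486, 0.117]
eef_rot: [0.083, 0.997, -0.0, 0.0]
ft_force: [0.1, 0.3, -0.4]
width: 0.0006
grip_force: 0.2
```

```bash
python3 - <<'E'
from h import *
s=r.read_state(); e=s['ee_pos']; A=np.radians(YAW); ux=np.array([np.cos(A),np.sin(A)])
X=(e[:2]-CASE)@ux; print('X',X,'y',(e[:2]-CASE)@[-ux[1],ux[0]],'tcpz',e[2])
p=np.array([X,e[2]])
for th in np.arange(1.5,-.01,-.1):
    q=np.array([.07-.1275*np.cos(th)+.018*np.sin(th)+.0095,.035+.1275*np.sin(th)+.018*np.cos(th)-.037])
    print(round(th,2),q.round(4),'row',((p-q)*100).round(2)); p=q
E
```

```text
X 0.10050115493335765 y 0.000833590196171581 tcpz 0.11699482581460015
1.5 [0.0884 0.1265] row [ 1.21 -0.95]
1.4 [0.0756 0.1267] row [ 1.29 -0.03]
1.3 [0.0627 0.1257] row [1.28 0.1 ]
1.2 [0.0501 0.1234] row [1.27 0.23]
1.1 [0.0377 0.1198] row [1.24 0.36]
1.0 [0.0258 0.115 ] row [1.2  0.48]
0.9 [0.0143 0.1091] row [1.14 0.59]
0.8 [0.0036 0.102 ] row [1.08 0.71]
0.7 [-0.0064  0.0939] row [1.   0.81]
0.6 [-0.0156  0.0848] row [0.91 0.91]
0.5 [-0.0238  0.0749] row [0.82 0.99]
0.4 [-0.0309  0.0642] row [0.72 1.07]
0.3 [-0.037   0.0529] row [0.61 1.14]
0.2 [-0.0419  0.041 ] row [0.49 1.19]
0.1 [-0.0456  0.0286] row [0.37 1.23]
-0.0 [-0.048  0.016] row [0.24 1.26]
```

>>> {"method": "arm_command", "body": {"moves": [0.6, 0, -0.5, 0, 0.6, 0, -0.45, 0, 0.65, 0, 0, 0, 0.65, 0, 0, 0, 0.65, 0, 0.05, 0, 0.65, 0, 0.05, 0]}}

```text
time: 23.08
ee_pos: [0.6523, 0.055, 0.1251]
eef_rot: [0.083, 0.997, -0.0, 0.0]
ft_force: [0.7, 0.5, 0.4]
width: 0.0004
grip_force: 0.4
```

>>> {"method": "arm_command", "body": {"moves": [0.6, 0, 0.1, 0, 0.65, 0, 0.1, 0, 0.6, 0, 0.2, 0, 0.6, 0, 0.2, 0, 0.6, 0, 0.25, 0, 0.6, 0, 0.25, 0, 0, 0, 0, 0]}}

```text
time: 23.67
ee_pos: [0.6157, 0.061, 0.1135]
eef_rot: [0.082, 0.997, -0.0, -0.0]
ft_force: [-0.5, 0.8, 1.9]
width: 0.0005
grip_force: 0.4
```

```bash
python3 - <<'E'
from h import *
s=r.read_state(); e=s['ee_pos']; A=np.radians(YAW); ux=np.array([np.cos(A),np.sin(A)])
print('X',(e[:2]-CASE)@ux,'y',(e[:2]-CASE)@[-ux[1],ux[0]],'tcpz',e[2],s['joint_positions'],s['ft_force'])
E
```

```text
X 0.02506595053446478 y 0.0007324109045240909 tcpz 0.11349574990423104 [ 0.67499978  0.69627172 -1.23642034  1.52488372  0.66277166  1.39590623
  0.79928838] [-0.4816938   0.76997609  1.86064628]
```

>>> {"method": "arm_command", "body": {"moves": [0.55, 0, 0.25, 0, 0.55, 0, 0.3, 0, 0.55, 0, 0.3, 0, 0.5, 0, 0.35, 0, 0.5, 0, 0.4, 0, 0.5, 0, 0.4, 0, 0.45, 0, 0.45, 0, 0.45, 0, 0.45, 0, 0, 0, 0, 0]}}

```text
time: 24.42
ee_pos: [0.5758, 0.0676, 0.084]
eef_rot: [0.082, 0.997, -0.0, -0.001]
ft_force: [1.4, 0.5, 1.0]
width: 0.0006
grip_force: 0.5
```

>>> {"method": "arm_command", "body": {"moves": [0.4, 0, 0.5, 0, 0.4, 0, 0.5, 0, 0.35, 0, 0.5, 0, 0.35, 0, 0.55, 0, 0.3, 0, 0.6, 0, 0.3, 0, 0.55, 0, 0, 0, 0, 0]}}

```text
time: 25.0
ee_pos: [0.5553, 0.071, 0.0518]
eef_rot: [0.083, 0.997, -0.0, -0.001]
ft_force: [-0.0, 0.7, 0.5]
width: 0.0006
grip_force: 0.7
```

```bash
python3 - <<'E'
from h import *
s=r.read_state(); e=s['ee_pos']; A=np.radians(YAW); ux=np.array([np.cos(A),np.sin(A)])
print('X',(e[:2]-CASE)@ux,'y',(e[:2]-CASE)@[-ux[1],ux[0]],'tcpz',e[2],s['joint_positions'].round(2),s['ft_force'])
E
```

```text
X -0.03618302176338997 y 0.0005913544402654381 tcpz 0.05177831436133843 [ 0.75  0.66 -1.26  1.74  0.67  1.24  0.72] [-0.04248737  0.67509461  0.46451115]
```

>>> {"method": "arm_command", "body": {"moves": [0.25, 0, 0.5, 0, 0.2, 0, 0.5, 0, 0.2, 0, 0.5, 0, 0.2, 0, 0.4, 0, 0.1, 0, 0.3, 0, 0, 0, 0, 0]}}

```text
time: 25.5
ee_pos: [0.5465, 0.0724, 0.0304]
eef_rot: [0.083, 0.997, -0.0, -0.0]
ft_force: [1.2, -0.3, 0.6]
width: 0.0005
grip_force: 0.8
```

>>> {"method": "arm_command", "body": {"moves": [0.05, 0, 0.2, 0, 0.05, 0, 0.2, 0, 0.05, 0, 0.2, 0, 0, 0, 0, 0]}}

```text
time: 25.83
ee_pos: [0.5455, 0.0728, 0.0251]
eef_rot: [0.083, 0.997, -0.0, 0.0]
ft_force: [-0.8, -1.3, 2.3]
width: 0.0003
grip_force: 1.6
```

>>> {"method": "arm_command", "body": {"moves": [0, 0, 0.1, 0, 0, 0, 0.1, 0, 0, 0, 0.1, 0, 0, 0, 0, 0]}}

```text
time: 26.17
ee_pos: [0.545, 0.0728, 0.0222]
eef_rot: [0.083, 0.997, -0.0, -0.0]
ft_force: [-4.3, -2.0, 7.9]
width: 0.0002
grip_force: 3.8
```

>>> {"method": "arm_command", "body": {"moves": [0, 0, 0.1, 0, 0, 0, 0.1, 0, 0, 0, 0.1, 0, 0, 0, 0, 0]}}

```text
time: 26.5
ee_pos: [0.5447, 0.073, 0.0189]
eef_rot: [0.083, 0.997, -0.0, -0.001]
ft_force: [-2.4, -0.6, 3.8]
width: 0.0005
grip_force: 2.2
```

>>> {"method": "arm_command", "body": {"moves": [0, 0, 0.1, 0, 0, 0, 0.1, 0, 0, 0, 0, 0]}}

```text
time: 26.75
ee_pos: [0.5453, 0.0729, 0.0168]
eef_rot: [0.083, 0.997, 0.0, -0.0]
ft_force: [-0.8, 0.4, 1.4]
width: 0.0006
grip_force: 1.0
```

>>> {"method": "arm_command", "body": {"moves": [0, 0, 0.1, 0, 0, 0, 0, 0]}}

```text
time: 26.92
ee_pos: [0.5454, 0.0729, 0.0159]
eef_rot: [0.083, 0.997, 0.0, -0.0]
ft_force: [-2.0, 0.6, 2.2]
width: 0.0004
grip_force: 1.1
```

>>> {"method": "arm_command", "body": {"moves": [0, 0, 0.1, 0, 0, 0, 0, 0]}}

```text
time: 27.08
ee_pos: [0.5455, 0.0729, 0.0149]
eef_rot: [0.083, 0.997, 0.0, 0.0]
ft_force: [-0.7, 0.6, 2.0]
width: 0.0007
grip_force: 1.1
```

>>> {"method": "arm_command", "body": {"moves": [0, 0, 0.05, 0, 0, 0, 0, 0]}}

```text
time: 27.25
ee_pos: [0.5455, 0.0729, 0.0145]
eef_rot: [0.083, 0.997, 0.0, 0.0]
ft_force: [0.1, 1.3, 1.2]
width: 0.0005
grip_force: 1.1
```

>>> {"method": "arm_command", "body": {"moves": [0, 0, 0.05, 0, 0, 0, 0, 0]}}

```text
time: 27.42
ee_pos: [0.5455, 0.0729, 0.014]
eef_rot: [0.083, 0.997, 0.0, -0.0]
ft_force: [-1.8, 0.9, 3.2]
width: 0.0005
grip_force: 1.6
```

>>> {"method": "arm_command", "body": {"moves": [0, 0, 0.05, 0, 0, 0, 0, 0, 0, 0, -0.2, 0, 0, 0, -0.4, 0, 0, 0, -1, 0, 0, 0, -2, 0, 0, 0, -3, 0, 0, 0, -3, 0, 0, 0, -3, 0, 0, 0, 0, 0, 0, 0, 0, 0, 0, 0, 0, 0]}}

```text
time: 28.42
ee_pos: [0.5454, 0.0723, 0.1394]
eef_rot: [0.083, 0.997, -0.0, 0.0]
ft_force: [0.8, -0.0, -0.1]
width: 0.0007
grip_force: 0.0
```

```bash
python3 - <<'E'
from h import *
go(cw(-.048,0,.15),YAW+180)
A=np.radians(YAW); ux=np.array([np.cos(A),np.sin(A)]); uy=np.array([-ux[1],ux[0]])
def blue(im,box):
    h=im.astype(int); m=((h[:,:,2]>110)&(h[:,:,2]-h[:,:,0]>60)).astype(np.uint8)
    n,l,s,c=cv2.connectedComponentsWithStats(m); return [(s[k],) for k in range(1,n) if s[k,4]>300]
for n in('scene','wrist'):
    im,i=save(n,n+'e.png'); print(n,blue(im,0))
    for x in(-.07,.07): print(x,[w2px(i,cw(x,y,.053)).round(1) for y in(-.055,.055)])
    for th in(.03,.05,.1): print(th,[w2px(i,cw(.07-.14*np.cos(th)+.018*np.sin(th),y,.035+.14*np.sin(th)+.018*np.cos(th))).round(1) for y in(-.055,.055)])
print('orig',blue(cv2.imread('pics/scene0.png')[:,:,::-1],0))
E
```

```text
t 28.42 pos [0.5454 0.0723 0.1394] yaw 170.5 q [ 0.83  0.56 -1.36  1.68  0.56  1.37  0.78] F [ 0.8 -0.  -0.1] w 0.001
shift cm [ 0.18 -0.03 -1.06] turn -0.0
scene [(array([ 242,  193,   59,   36, 1281], dtype=int32),)]
-0.07 [array([302.3, 213.3]), array([260.6, 224.1])]
0.07 [array([279.5, 192.4]), array([241. , 201.4])]
0.03 [array([302.1, 211.7]), array([260.4, 222.5])]
0.05 [array([302. , 210.7]), array([260.2, 221.4])]
0.1 [array([301.6, 207.9]), array([259.8, 218.5])]
wrist [(array([152,  51,  52,  50, 608], dtype=int32),), (array([  264,   162,   129,   119, 10702], dtype=int32),)]
-0.07 [array([261.1, 165.1]), array([390.5, 165.3])]
0.07 [array([268.7, 308. ]), array([382.4, 308.2])]
0.03 [array([260.2, 166.8]), array([391.3, 166.9])]
0.05 [array([259.6, 168. ]), array([391.9, 168.1])]
0.1 [array([258.1, 171.3]), array([393.4, 171.5])]
orig [(array([ 242,  193,   60,   36, 1297], dtype=int32),)]
```

```bash
python3 - <<'E'
import cv2,numpy as np
a=cv2.imread('pics/scene0.png');b=cv2.imread('pics/scenee.png')
def edge(im,c): # lid front lower edge: last row where blue-red contrast crosses half
    h=im.astype(float); p=h[195:240,c,0]-h[195:240,c,2]; k=np.where(p>60)[0].max(); return 195+k+(p[k]-60)/(p[k]-p[k+1])
for c in range(248,300,4): print(c,round(edge(a,c),2),round(edge(b,c),2),end=' | ')
E
```

```text
248 214.62 214.67 | 252 219.38 219.48 | 256 223.7 223.85 | 260 228.33 228.32 | 264 228.24 228.31 | 268 227.21 227.32 | 272 226.14 226.23 | 276 220.71 219.17 | 280 218.6 218.65 | 284 217.57 217.58 | 288 216.79 215.14 | 292 220.65 220.85 | 296 219.89 220.03 |
```

The front edge of the lid is where it was at the start, to within about 0.1 px (half caught would shift it 1.6 px), so the lid is fully latched. Handing in.

```bash
python3 -c "
from bench import r
print(r.close_job())"
```

```text
the job is handed in; nothing more can be done
None
```

The gauge is seated in its pocket, the lid is snapped shut, and the job was handed in at about 28.5 s; the system gave no verdict, but the camera images show the lid edge back at its starting position.

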